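# Stock the gluing-up caddy at a model maker's desk

### The job

Stock the plywood caddy for gluing up a model: lay one of the two drilled steel blocks flat in each of the two square bins, stand the pointed-nozzle glue bottle in the round cup, and put the small roll of tape flat over the spindle. The solid block without holes and the flat-capped ink bottle do not belong: leave them where they are.

Things in the scene. Friction and masses are not known exactly. Their poses are not given: they have to be found in the camera images.
- drilled_a_center (a point): A drilled steel set-up block: a block with rows of twelve 10 mm holes through its large face (smaller ones in the sides), 75 x 50 x 25 mm, lying flat, about 0.55 kg. Point: its centre, 12.5 mm above its underside; x along the 75 mm, y across the 50 mm (the way to grip it), z up. There are two, alike.
- drilled_b_center (a point): The other drilled steel set-up block, the same in all. 75 x 50 x 25 mm, lying flat, about 0.55 kg. Point: its centre, 12.5 mm above its underside; x along the 75 mm, y across the 50 mm (the way to grip it), z up.
- glue_center (a point): The glue bottle: white with a cream band, standing upright, 44 mm in diameter with a straight side up to 72 mm, then a shoulder and a narrow pointed nozzle, 102 mm high in all, 60 to 160 g. Point: on its axis, 51 mm above its underside; z up.
- tape_center (a point): The small roll of tape: a cream-coloured ring lying flat, 58 mm outside diameter, 24 mm high, with a 26 mm hole. Point: the middle of the hole, 12 mm above its underside; z up.
- bin_a_in (a point): One of four drop-in modules, each 106 mm square, dark grey plastic, that fill the plywood caddy (236 mm square, 30 mm high, fixed to the desk, as are the modules in it) two by two in any arrangement. This is a plain open square bin, 100 mm square inside, walls 3 mm thick that stand 19 mm above its inner floor; there are two alike. Point: the centre of the inner floor, 9 mm above the desk; x and y along the walls, z up. A block can lie along either pair of walls.
- bin_b_in (a point): One of four drop-in modules, each 106 mm square, dark grey plastic, that fill the plywood caddy (236 mm square, 30 mm high, fixed to the desk, as are the modules in it) two by two in any arrangement. This is a plain open square bin, 100 mm square inside, walls 3 mm thick that stand 19 mm above its inner floor; there are two alike. Point: the centre of the inner floor, 9 mm above the desk; x and y along the walls, z up. A block can lie along either pair of walls.
- cup_in (a point): One of four drop-in modules, each 106 mm square, dark grey plastic, that fill the plywood caddy (236 mm square, 30 mm high, fixed to the desk, as are the modules in it) two by two in any arrangement. This is the one with a round cup: 62 mm inside diameter, 68 mm outside, its rim 26 mm above its inner floor. Point: the centre of the cup's floor, 9 mm above the desk; z up.
- spindle_in (a point): One of four drop-in modules, each 106 mm square, dark grey plastic, that fill the plywood caddy (236 mm square, 30 mm high, fixed to the desk, as are the modules in it) two by two in any arrangement. This is the flat one with an upright tape spindle in the middle: a 10 mm wooden post, 35 mm high, with a tapered tip. Point: the foot of the post, on the flat base, 9 mm above the desk; z up.
- solid_center (a point): A solid steel block with no holes, which does not belong in the caddy: as large as the drilled ones. 75 x 50 x 25 mm, lying flat, about 0.7 kg. Point: its centre, 12.5 mm above its underside; x along the 75 mm, y across the 50 mm (the way to grip it), z up.
- ink_center (a point): The ink bottle, which does not belong in the caddy: white with a cream band, 44 mm in diameter like the glue bottle, but with a broad flat cap (38 mm) and 94 mm high. Point: on its axis, 47 mm above its underside; z up.

How it is judged:
By the outcome, as a careful person would: the job done as asked, in the order asked, and still so for the second after the job is handed in, with the robot touching nothing.
It also fails if it takes over 96 s, if anything falls off the work surface, if the arm or the gripper's body presses on something with over 40 N, if the wrist force passes 120 N, or if a joint passes its speed limit or range.

### The arm

A 6-joint arm with a two-finger parallel gripper is mounted at the origin on the work surface. World frame = base frame: x ahead of the robot, y to its left, z up, the work surface at z = 0. Lengths are in m, angles in degrees, forces in N, time in s.
With the tool pointing down it reaches from about 0.275 to 0.725 m from the base axis. Payload 15.9 kg.
Tool frame: the origin (TCP) lies midway between the tips of the shut fingers; the grasp point (between the pads) lies 19 mm behind it (robot.grip_point_offset is the distance from the TCP to the grasp point, in m); z points along the fingers, y is the line along which they close (so a half turn about z gives the same grasp; the last joint's range is limited). The gripper opens to 85 mm and grips with 20 to 120 N. Pads are 22 mm wide; open, the fingers measure 114 mm over their backs; the gripper's body (76 mm by 85 mm) begins 54 mm behind the grasp point. The pads swing forward as they close: fully open they stand 13 mm farther back than shut.
Start: joints at [68.927, 12.198, -1.971, 75.831, 0, 90], TCP at [0.18, 0.467, 0.231] pointing down, gripper open.
Joint ranges: [-170.91, 170.91], [-42.67, 98.43], [-65.05, 77.54], [-120.47, 116.71], [-90, 82.35], [-180, 180]. Speed limits (degrees/s): [108.29, 108.29, 136.94, 147.25, 180, 180].

### API

Orientations are given as a 3x3 rotation matrix whose columns are the frame's x, y, z axes.
In Python, from workcell import robot, camera gives the robot as it stands. The module is installed in compiled form; this text tells all that it offers.
- The arm moves only by the shell command python3 -m inch 'ROWS'. ROWS is JSON, a list of rows, each a list of 7 numbers: the shift along the tool's x, y, z in mm, then the turn, a rotation vector about the tool's x, y, z in rad, then the finger opening in mm, from 0 to 85.4. A call has 1 to 5 rows; each row shifts and turns the commanded pose from where the row before left it, along the tool's axes as they then stand; what a row does not reach is not made up. A row lasts 1/8 s, in which the tool goes at most 62.5 mm and 10.7 degrees, less where a joint would pass 70% of its speed; a pose out of reach is approached as far as the arm can. A call with a gripper value outside its range is refused whole. The fingers move at their own pace and stop on an object; the grip force is fixed at half the most. Time passes only in rows, so rows that do not move let the fingers close. It gives the time, the measured TCP pose, the force, the opening and the grip force at its end, in the units of the state.
- robot.state(): the state, without advancing time (a new reading comes with each control period).
- camera(name): name is "scene" or "top"; returns a dict with "color" (400x640x3 uint8, red, green, blue), "range_z" (400x640 float32, m along the optical axis (not along the pixel's ray), 0 where there is no reading), "fov_y" (degrees; the focal length in pixels is half the picture's height over the tangent of half this angle, whatever the lens; pixels are square), "cx", "cy" (the principal point, pixels), "pose" (4x4, takes a point from camera to world coordinates). Camera axes: x right, y up, looking along -z (the intrinsics and any distortion apply to the point x, -y, -z); pixel columns grow to the right and rows downward; lengths in m; the calibration is good to about 2 mm. A picture is of the moment at which its call begins.
- robot.hand_in(): hands the job in; it is judged then, once.
The state is a dict: "clock": time; "q": joint angles; "joint_velocities": joint speeds; "tau": joint torques, N m; "eef_pos": TCP position; "orientation": TCP orientation; "force": force on the tool from outside, world axes, zero at the start; "torque": the same for the moment, N m; "grip_width": finger opening in m; "gripper_force": force on a finger pad.
Only numpy, scipy, OpenCV 4.12 (cv2) and the standard library are available. Lean on these libraries where they do the work, as an engineer would, in place of code of your own. Each camera call takes 0.05 s, during which the arm holds its last target. There are 200 camera calls.

## Working session

There is one attempt and no reset: what is moved stays moved. The work goes in short steps, Python scripts to look and compute and a shell command to move; the robot and the scene stay as the last step left them, time stands still between calls to the robot, and variables do not carry over. Pictures are saved under pics/ and viewed, at most 14 in all, crops included, and the job is handed in when it is done.

```bash
mkdir -p pics; cat > h.py <<'E'
import numpy as np, cv2
from workcell import robot, camera
def snap(n,f=None):
    c=camera(n)
    if f: cv2.imwrite('pics/'+f,c['color'][:,:,::-1])
    return c
def K(c):
    f=200/np.tan(np.radians(c['fov_y']/2)); return f
def pts(c):
    f=K(c); v,u=np.mgrid[0:400,0:640]; z=c['range_z']
    P=np.stack([(u-c['cx'])/f*z,-(v-c['cy'])/f*z,-z],-1)
    return P@c['pose'][:3,:3].T+c['pose'][:3,3]
def ray(c,u,v,h):
    f=K(c); d=np.array([(u-c['cx'])/f,-(v-c['cy'])/f,-1.])@c['pose'][:3,:3].T
    o=c['pose'][:3,3]; return o+d*(h-o[2])/d[2]
E
python3 - <<'E'
from h import *
for n in ('top','scene'):
    c=snap(n,n+'1.png'); print({k:v for k,v in c.items() if k not in('color','range_z')}); P=pts(c); print(P[200,320],(c['range_z']>0).mean())
print(robot.state())
E
```

```text
{'fov_y': 42.85139721064616, 'cx': 317.75426647527854, 'cy': 196.136245787022, 'pose': array([[-0.00368314,  0.99259876, -0.12138427,  0.42486838],
       [-0.99993828, -0.00492809, -0.00995766, -0.00927947],
       [-0.01048215,  0.1213401 ,  0.99255564,  1.22331833],
       [ 0.        ,  0.        ,  0.        ,  1.        ]])}
[ 5.65059641e-01 -2.39692692e-03 -1.45641011e-04] 0.99591015625
{'fov_y': 52.29600841388684, 'cx': 324.6448713523285, 'cy': 199.7631503549635, 'pose': array([[ 0.45059446, -0.74017387,  0.49910648,  0.96275432],
       [ 0.89262314,  0.36495013, -0.2646419 , -0.21306462],
       [ 0.01373204,  0.56476017,  0.82514083,  0.72908595],
       [ 0.        ,  0.        ,  0.        ,  1.        ]])}
[5.18023660e-01 1.13711731e-02 2.82614018e-04] 0.99608203125
{'clock': 0.1, 'q': array([ 6.89267384e+01,  1.22210798e+01, -2.00212502e+00,  7.58303312e+01,
       -2.83198684e-04,  9.00009506e+01]), 'joint_velocities': array([ 0.02437475,  0.01643405,  0.05707718, -0.00031334, -0.02424286,
        0.10634588]), 'tau': array([ 1.81926152e-04, -6.87247038e+01,  4.87806594e+01,  1.23210589e-02,
       -6.51961932e-05,  1.09975883e-05]), 'eef_pos': array([0.17968166, 0.46629937, 0.23089098]), 'orientation': array([[-9.33115470e-01,  3.59576708e-01, -3.31355241e-04],
       [ 3.59576861e-01,  9.33115061e-01, -8.73668422e-04],
       [-4.95824916e-06, -9.34381198e-04, -9.99999563e-01]]), 'force': array([ 0.15140108, -0.30695821, -0.68719336]), 'torque': array([ 0.02845252,  0.00264134, -0.00592134]), 'gripper_force': 0.0, 'grip_width': 0.08518380863504749}
```

View pics/top1.png

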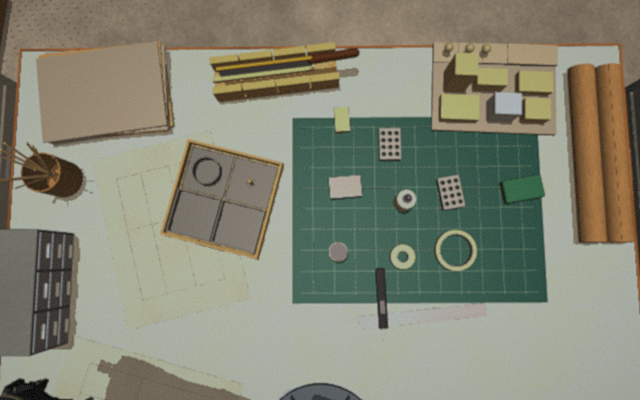

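View pics/scene1.png

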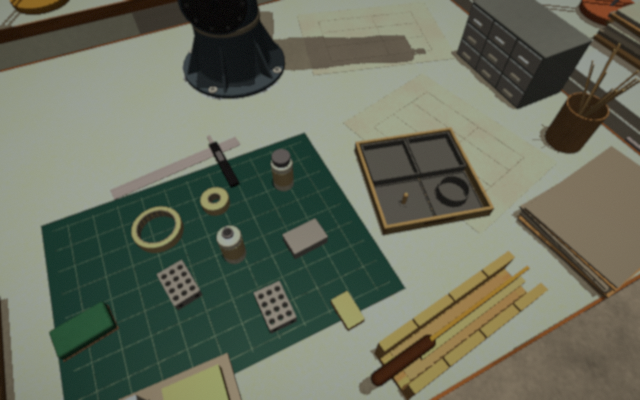

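The top view shows the caddy at about (223,198): cup upper left, spindle at (250,182), bins in the lower row. The drilled blocks are at (390,143) and (451,192), the solid block at (345,187), the glue at (405,200), the ink at (338,252), the small tape at (402,256) and a larger ring decoy at (456,250).

```bash
cat > m.py <<'E'
from h import *
seeds={'top':dict(da=(390,143),db=(451,192),solid=(345,187),glue=(405,200),ink=(338,252),tape=(402,256)),
'scene':dict(da=(275,305),db=(178,284),solid=(305,237),glue=(231,245),ink=(283,170),tape=(214,201))}
for n in ('top','scene'):
    c=camera(n); P=pts(c)
    desk=P[230:290,300:500,2] if n=='top' else P[120:140,120:180,2]
    print(n,'desk z',np.median(desk))
    for k,(u,v) in seeds[n].items():
        H=P[...,2]; w=np.zeros(H.shape,bool); w[max(v-40,0):v+40,max(u-40,0):u+40]=1
        m=(H>0.012)&w
        nl,L=cv2.connectedComponents(m.astype(np.uint8),connectivity=4)
        near=np.argwhere(m); j=near[np.argmin(((near-[v,u])**2).sum(1))]; mm=L==L[j[0],j[1]]
        Q=P[mm]; h=np.percentile(Q[:,2],95)
        if k in('da','db','solid','tape'): # top face pixels, at known height
            h0=.025 if k!='tape' else .024
            t=(mm&(np.abs(H-h0)<.006)).astype(np.uint8)
            if k!='tape': t=cv2.morphologyEx(t,cv2.MORPH_CLOSE,np.ones((7,7)))
            cn=max(cv2.findContours(t,0,cv2.CHAIN_APPROX_NONE)[0],key=len)[:,0]
            W=np.array([ray(c,a,b,h0)[:2] for a,b in cn])
            r=cv2.minAreaRect((W*1000).astype(np.float32)); print(k,'h',h.round(4),'rect',np.round(r[0],1),np.round(r[1],1),round(r[2],1))
        else:
            hi=Q[Q[:,2]>h-.008]; bd=Q[(Q[:,2]>.02)&(Q[:,2]<.068)]
            r=cv2.minAreaRect((bd[:,:2]*1000).astype(np.float32))
            print(k,'h',Q[:,2].max().round(4),'top mean',hi[:,:2].mean(0).round(4),len(hi),'body',np.round(r[0],1),np.round(r[1],1))
    # caddy
    col=cv2.cvtColor(c['color'],cv2.COLOR_RGB2HSV)
    H=P[...,2]; m=((H>0.022)&(H<0.04)&(P[...,1]>.1)&(P[...,1]<.48)&(P[...,0]>.3)&(P[...,0]<.75)).astype(np.uint8)
    nl,L,S,C=cv2.connectedComponentsWithStats(m); i=1+np.argmax(S[1:,2]*S[1:,3])
    yx=np.argwhere(L==i); W=np.array([ray(c,b,a,.03)[:2] for a,b in yx])
    r=cv2.minAreaRect((W*1000).astype(np.float32)); print('caddy',r)
    # spindle tip & cup
    m=(H>.034)&(P[...,1]>.1)&(P[...,1]<.42)&(P[...,0]>.35)&(P[...,0]<.68)
    if n=='scene': m[:, :370]=0; m[250:]=0; m[:, 495:]=0
    else: m[:140]=0; m[:,:165]=0; m[:,285:]=0; m[260:]=0
    print('spindle',m.sum(),P[m].mean(0) if m.any() else '')
E
python3 m.py
```

```text
top desk z 0.0013371267785622365
da h 0.0284 rect [ 696.5 -169.3] [50.5 73.3] 89.6
db h 0.0287 rect [ 579.4 -310.6] [75.  52.5] 9.8
solid h 0.0288 rect [593.5 -61.1] [50.5 74.8] 4.5
glue h 1.2233 top mean [ 0.5513 -0.1877] 62 body [ 550.6 -186.7] [43.3 18.9]
ink h 0.0993 top mean [ 0.4401 -0.0417] 227 body [436.7 -22.5] [27.4  4.8]
tape h 0.0281 rect [ 427.7 -193.3] [55.9 55.8] 88.8
caddy ((566.8973999023438, 230.77664184570312), (237.3675079345703, 236.4111785888672), 75.4699478149414)
spindle 107 [0.60428797 0.24719386 0.03664202]
scene desk z -0.0009175699382273361
da h 0.0263 rect [ 698.6 -169.2] [76.6 50.1] 0.5
db h 0.0259 rect [ 581.3 -310.7] [78.6 49.7] 9.9
solid h 0.0263 rect [596.2 -61.2] [52.4 75.6] 4.3
glue h 0.7291 top mean [ 0.5875 -0.1983] 106 body [ 569.7 -197.6] [44.  22.3]
ink h 0.7291 top mean [ 0.4508 -0.0444] 245 body [451.7 -44. ] [44.3 23.3]
tape h 0.0251 rect [ 430.7 -192.5] [57.1 58.5] 63.7
caddy ((570.54296875, 229.87490844726562), (238.8140411376953, 242.0268096923828), 75.38488006591797)
spindle 123 [0.62978498 0.25075777 0.03622323]
```

```bash
python3 - <<'E'
from h import *
t=camera('top'); s=camera('scene')
def cr(c,u,v,r=22,k=8): return cv2.resize(c['color'][v-r:v+r,u-r:u+r,::-1],None,fx=k,fy=k,interpolation=cv2.INTER_CUBIC)[:2*r*k]
a=np.hstack([cr(t,405,196,22,6),cr(t,338,250,22,6),cr(t,250,182,22,6)])
b=np.hstack([cr(s,231,242,22,6),cr(s,283,170,22,6),cr(s,405,197,22,6)])
cv2.imwrite('pics/crops.png',np.vstack([a,b]))
for nm,c,uv in(('t',t,(405,196)),('s',s,(231,242))):
    P=pts(c); 
    print(nm,[ (round(float(P[uv[1]+dv,uv[0],2]),3)) for dv in range(-16,20,3)])
E
```

```text
t [0.001, 0.002, 0.001, 0.0, 0.079, 0.089, 0.099, 0.086, 0.078, 0.074, 0.033, 0.001]
s [0.074, 0.088, 0.086, 0.085, 0.078, 0.078, 0.075, 0.063, 0.056, 0.045, 0.033, 0.02]
```

View pics/crops.png

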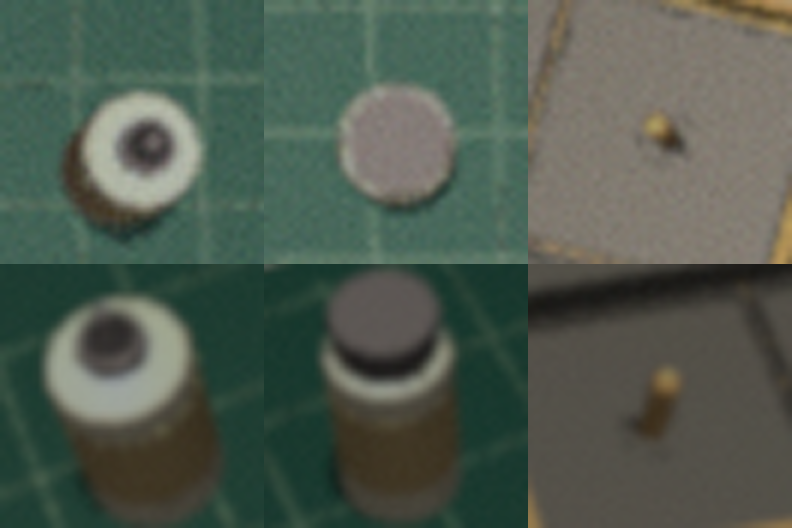

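The crops confirm the glue by its pointed nozzle. Its shoulder disc is centred at about (406.7,199.5) in the top view and (228.7,236) in the scene view. The spindle tip is at (249.7,180.8) in the top view and (406,194.7) in the scene view. The ink bottle has the flat cap.

```bash
python3 - <<'E'
from h import *
t=camera('top'); s=camera('scene')
r=lambda c,u,v,h:(ray(c,u,v,h)[:2]*1000).round(1)
print('glue',r(t,406.7,199.5,.072),r(s,228.7,236,.072))
print('spindle',r(t,249.7,180.8,.043),r(s,406,194.7,.043),r(s,403.3,203.8,.009))
print('cup',r(t,208,171,.035),r(s,453,191,.035))
print('top-scene desk offset ref')
E
```

```text
glue [ 557.  -199.6] [ 559.4 -196.6]
spindle [606.2 162. ] [610.8 163.4] [610.8 163.8]
cup [631.5 262.4] [642.6 262.2]
top-scene desk offset ref
```

```bash
R='[-32,-40,0,0,0,0,85]'
python3 -m inch '[[0,0,0,0,0,-0.184,85],[0,0,0,0,0,-0.184,85],[-32,-40,0,0,0,0,85],[-32,-40,0,0,0,0,85],[-32,-40,0,0,0,0,85]]'
python3 -m inch '[[-32,-40,0,0,0,0,85],[-32,-40,0,0,0,0,85],[-32,-40,0,0,0,0,85],[-32,-40,0,0,0,0,85],[-32,-40,0,0,0,0,85]]'
python3 -m inch '[[-32,-40,0,0,0,0,85],[-32,-40,0,0,0,0,85],[-32,-40,0,0,0,0,85],[-32,-40,0,0,0,0,85],[-32,-40,0,0,0,0,85]]'
python3 -m inch '[[-32,-40,20,0,0,0,85],[-32,-40,20,0,0,0,85],[0,0,20,0,0,0,85],[0,0,20,0,0,0,85],[0,0,0,0,0,0,85]]'
python3 -c "
from workcell import robot;s=robot.state();print(s['eef_pos'],s['orientation'],s['q'],robot.grip_point_offset)"
```

```text
clock: 1.02
eef_pos: [0.2765, 0.3453, 0.2313]
orientation: [[-1.0, -0.001, 0.0], [-0.001, 1.0, 0.0], [-0.0, 0.0, -1.0]]
force: [0.2, -0.4, -0.1]
grip_width: 0.0852
gripper_force: 0.0
clock: 1.65
eef_pos: [0.4367, 0.1451, 0.2315]
orientation: [[-1.0, -0.0, 0.0], [-0.0, 1.0, 0.0], [-0.0, 0.0, -1.0]]
force: [0.7, 1.1, 0.9]
grip_width: 0.085
gripper_force: 0.0
clock: 2.28
eef_pos: [0.5968, -0.0549, 0.2313]
orientation: [[-1.0, -0.0, 0.0], [-0.0, 1.0, 0.0], [-0.0, 0.0, -1.0]]
force: [0.4, 1.3, 1.1]
grip_width: 0.0851
gripper_force: 0.0
clock: 2.9
eef_pos: [0.659, -0.1333, 0.1498]
orientation: [[-1.0, -0.0, -0.003], [-0.0, 1.0, 0.001], [0.003, 0.001, -1.0]]
force: [0.3, -0.4, -0.2]
grip_width: 0.0849
gripper_force: 0.0
[ 0.65898989 -0.13327363  0.14979579] [[-9.99995962e-01 -7.40893646e-05 -2.84080274e-03]
 [-7.57155571e-05  9.99999833e-01  5.72337897e-04]
 [ 2.84075987e-03  5.72550679e-04 -9.99995801e-01]] [-1.14331877e+01  3.47288421e+01  1.97071255e+01  7.51443202e+01
 -1.22482652e-04 -1.14374791e+01] 0.0187
```

```bash
python3 -m inch '[[-16,-18,0,0,0,0,85],[-16,-18,0,0,0,0,85],[0,0,30,0,0,0,85],[0,0,30,0,0,0,85],[0,0,30,0,0,0,85]]'
python3 -m inch '[[0,0,30,0,0,0,85],[0,0,15,0,0,0,85],[0,0,6,0,0,0,85],[0,0,3,0,0,0,85],[0,0,0,0,0,0,85]]'
python3 - <<'E'
from h import *
c=snap('scene'); cv2.imwrite('pics/g1.png',cv2.resize(c['color'][230:370,180:380,::-1],None,fx=3,fy=3))
E
```

```text
clock: 3.52
eef_pos: [0.6924, -0.1693, 0.0617]
orientation: [[-1.0, -0.0, 0.001], [-0.0, 1.0, -0.0], [-0.001, -0.0, -1.0]]
force: [1.1, 0.4, 0.2]
grip_width: 0.0849
gripper_force: 0.0
clock: 4.15
eef_pos: [0.6924, -0.1694, 0.0081]
orientation: [[-1.0, -0.0, 0.001], [-0.0, 1.0, -0.0], [-0.001, -0.0, -1.0]]
force: [0.3, 0.4, 0.5]
grip_width: 0.0851
gripper_force: 0.0
```

View pics/g1.png

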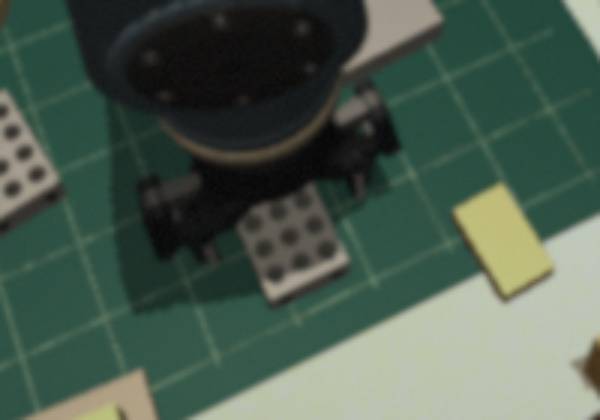

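The fingers straddle the drilled block, which is at about (290,240) in the crop, and there is clear space on both sides. Next I lower slightly, grip and lift.

```bash
python3 -m inch '[[0,0,6,0,0,0,60],[0,0,0,0,0,0,40],[0,0,0,0,0,0,30],[0,0,0,0,0,0,30],[0,0,0,0,0,0,30]]'
python3 -m inch '[[0,0,0,0,0,0,30],[0,0,0,0,0,0,30],[0,0,-6,0,0,0,30],[0,0,-15,0,0,0,30],[0,0,-30,0,0,0,30]]'
```

```text
clock: 4.82
eef_pos: [0.6918, -0.1694, 0.0013]
orientation: [[-1.0, -0.0, -0.0], [-0.0, 1.0, -0.0], [0.0, -0.0, -1.0]]
force: [-1.7, -1.1, 0.3]
grip_width: 0.0488
gripper_force: 64.6
clock: 5.45
eef_pos: [0.6912, -0.169, 0.0525]
orientation: [[-1.0, -0.0, -0.002], [-0.0, 1.0, 0.001], [0.002, 0.001, -1.0]]
force: [0.3, -0.1, -5.2]
grip_width: 0.0489
gripper_force: 63.7
```

```bash
python3 -m inch '[[0,0,-25,0,0,0,30],[0,0,-25,0,0,0,30],[19.3,36.3,0,0,0,0,30],[19.3,36.3,0,0,0,0,30],[19.3,36.3,0,0,0,0,30]]'
python3 -m inch '[[19.3,36.3,0,0,0,0,30],[19.3,36.3,0,0,0,0,30],[19.3,36.3,0,0,0,0,30],[19.3,36.3,0,0,0,0,30],[19.3,36.3,0,0,0,0,30]]'
python3 -m inch '[[19.3,36.3,0,0,0,0,30],[19.3,36.3,0,0,0,0,30],[0,0,0,0,0,0.1275,30],[0,0,0,0,0,0.1275,30],[0,0,0,0,0,0,30]]'
python3 - <<'E'
from h import *
c=snap('top'); t=cv2.resize(c['color'][130:270,150:300,::-1],None,fx=2.6,fy=2.6)
c=snap('scene'); s=cv2.resize(c['color'][110:250,330:510,::-1],None,fx=2.2,fy=2.6)
cv2.imwrite('pics/p1.png',np.hstack([t,s]))
E
```

```text
clock: 6.08
eef_pos: [0.6335, -0.0594, 0.1034]
orientation: [[-1.0, -0.0, 0.001], [-0.0, 1.0, 0.0], [-0.001, 0.0, -1.0]]
force: [0.0, 0.2, -6.2]
grip_width: 0.0487
gripper_force: 63.9
clock: 6.7
eef_pos: [0.5371, 0.1223, 0.1035]
orientation: [[-1.0, -0.0, 0.001], [-0.0, 1.0, 0.0], [-0.001, 0.0, -1.0]]
force: [0.9, 0.3, -5.9]
grip_width: 0.0489
gripper_force: 63.9
clock: 7.32
eef_pos: [0.4991, 0.1939, 0.1033]
orientation: [[-0.968, 0.251, 0.001], [0.251, 0.968, 0.001], [-0.001, 0.001, -1.0]]
force: [0.7, -0.2, -6.0]
grip_width: 0.0484
gripper_force: 64.2
```

View pics/p1.png

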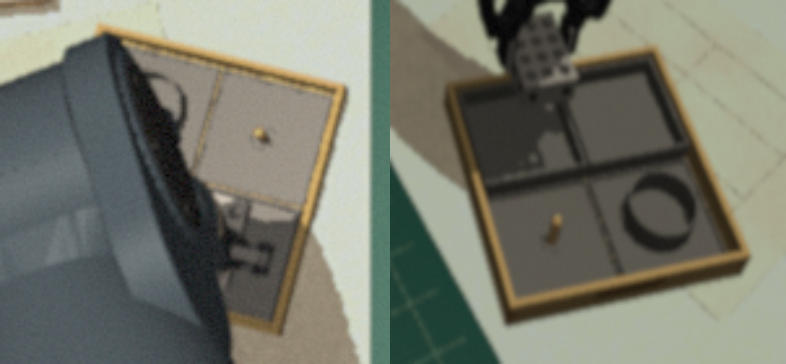

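The block hangs over the near-left bin, aligned with the walls. I lower it and release with the fingers opened only partly.

```bash
python3 -m inch '[[0,0,25,0,0,0,30],[0,0,25,0,0,0,30],[0,0,20,0,0,0,30],[0,0,10,0,0,0,30],[0,0,7,0,0,0,30]]'
python3 -m inch '[[0,0,3,0,0,0,30],[0,0,2,0,0,0,30],[0,0,0,0,0,0,30],[0,0,0,0,0,0,56],[0,0,0,0,0,0,58]]'
python3 -m inch '[[0,0,0,0,0,0,58],[0,0,-8,0,0,0,58],[0,0,-25,0,0,0,58],[0,0,-50,0,0,0,58],[0,0,-50,0,0,0,85]]'
```

```text
clock: 8.05
eef_pos: [0.4991, 0.1936, 0.0153]
orientation: [[-0.968, 0.251, 0.0], [0.251, 0.968, 0.0], [-0.0, 0.0, -1.0]]
force: [0.1, -0.4, -4.7]
grip_width: 0.0489
gripper_force: 64.1
clock: 8.68
eef_pos: [0.4993, 0.1938, 0.0108]
orientation: [[-0.968, 0.252, 0.001], [0.252, 0.968, 0.0], [-0.001, 0.001, -1.0]]
force: [-0.4, -0.3, -0.4]
grip_width: 0.0583
gripper_force: 0.0
clock: 9.3
eef_pos: [0.4985, 0.1935, 0.1453]
orientation: [[-0.968, 0.252, 0.0], [0.252, 0.968, -0.0], [-0.0, -0.0, -1.0]]
force: [0.7, 0.1, 0.0]
grip_width: 0.0743
gripper_force: 0.0
```

```bash
python3 -m inch '[[0,0,0,0,0,-0.142,85],[0,0,0,0,0,-0.142,85],[0,0,0,0,0,-0.142,85],[0.5,-42.5,0,0,0,0,85],[0.5,-42.5,0,0,0,0,85]]'
python3 -m inch '[[0.5,-42.5,0,0,0,0,85],[0.5,-42.5,0,0,0,0,85],[0.5,-42.5,0,0,0,0,85],[0.5,-42.5,0,0,0,0,85],[0.5,-42.5,0,0,0,0,85]]'
python3 -m inch '[[0.5,-42.5,0,0,0,0,85],[0.5,-42.5,0,0,0,0,85],[0.5,-42.5,0,0,0,0,85],[0.5,-42.5,0,0,0,0,85],[0.5,-42.5,0,0,0,0,85]]'
python3 -m inch '[[0,0,0,0,0,0,85],[0,0,30,0,0,0,85],[0,0,30,0,0,0,85],[0,0,0,0,0,0,85]]'
python3 - <<'E'
from h import *
c=snap('top'); t=cv2.resize(c['color'][130:270,150:300,::-1],None,fx=2.6,fy=2.6)
c=snap('scene'); s=cv2.resize(c['color'][200:340,90:270,::-1],None,fx=2.2,fy=2.6)
cv2.imwrite('pics/p2.png',np.hstack([t,s]))
E
```

```text
clock: 9.93
eef_pos: [0.5124, 0.109, 0.1439]
orientation: [[-0.985, -0.172, 0.001], [-0.172, 0.985, 0.0], [-0.001, -0.0, -1.0]]
force: [0.9, -0.2, -0.6]
grip_width: 0.085
gripper_force: 0.0
clock: 10.55
eef_pos: [0.5462, -0.1016, 0.144]
orientation: [[-0.985, -0.17, 0.001], [-0.17, 0.985, -0.0], [-0.001, -0.0, -1.0]]
force: [0.4, 0.9, -0.0]
grip_width: 0.0852
gripper_force: 0.0
clock: 11.18
eef_pos: [0.5799, -0.3114, 0.144]
orientation: [[-0.985, -0.17, 0.001], [-0.17, 0.985, -0.0], [-0.0, -0.0, -1.0]]
force: [1.5, 0.2, 0.7]
grip_width: 0.0852
gripper_force: 0.0
clock: 11.68
eef_pos: [0.5785, -0.3086, 0.0819]
orientation: [[-0.985, -0.171, -0.003], [-0.171, 0.985, 0.002], [0.003, 0.002, -1.0]]
force: [0.7, 0.6, 0.3]
grip_width: 0.0849
gripper_force: 0.0
```

View pics/p2.png

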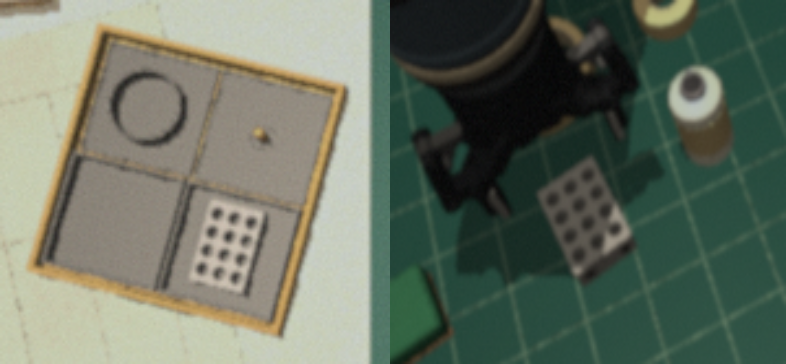

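The first block lies flat in its bin, at about (228,245) in the left crop. The gripper straddles the second block in the right crop. I lower, grip and lift.

```bash
python3 -m inch '[[0,0,25,0,0,0,85],[0,0,25,0,0,0,85],[0,0,18,0,0,0,85],[0,0,9,0,0,0,85],[0,0,3,0,0,0,85]]'
python3 -m inch '[[0,0,0,0,0,0,60],[0,0,0,0,0,0,30],[0,0,0,0,0,0,30],[0,0,0,0,0,0,30],[0,0,0,0,0,0,30]]'
python3 -m inch '[[0,0,0,0,0,0,30],[0,0,-6,0,0,0,30],[0,0,-20,0,0,0,30],[0,0,-40,0,0,0,30],[0,0,-40,0,0,0,30]]'
```

```text
clock: 12.4
eef_pos: [0.58, -0.31, 0.0036]
orientation: [[-0.985, -0.17, 0.0], [-0.17, 0.985, -0.0], [-0.0, -0.0, -1.0]]
force: [1.3, 0.1, -0.1]
grip_width: 0.0848
gripper_force: 0.0
clock: 13.02
eef_pos: [0.5805, -0.3106, 0.0045]
orientation: [[-0.985, -0.17, 0.002], [-0.17, 0.985, -0.001], [-0.001, -0.002, -1.0]]
force: [-0.8, -0.2, 7.5]
grip_width: 0.049
gripper_force: 63.6
clock: 13.65
eef_pos: [0.5793, -0.3096, 0.1103]
orientation: [[-0.985, -0.17, -0.001], [-0.17, 0.985, 0.001], [0.001, 0.001, -1.0]]
force: [0.6, -0.6, -5.7]
grip_width: 0.0487
gripper_force: 63.8
```

```bash
python3 -m inch '[[0,0,-30,0,0,0,30],[0,0,-30,0,0,0,30],[-3.7,40.3,0,0,0,0,30],[-3.7,40.3,0,0,0,0,30],[-3.7,40.3,0,0,0,0,30]]'
python3 -m inch '[[-3.7,40.3,0,0,0,0,30],[-3.7,40.3,0,0,0,0,30],[-3.7,40.3,0,0,0,0,30],[-3.7,40.3,0,0,0,0,30],[-3.7,40.3,0,0,0,0,30]]'
python3 -m inch '[[-3.7,40.3,0,0,0,0,30],[-3.7,40.3,0,0,0,0,30],[-3.7,40.3,0,0,0,0,30],[-3.7,40.3,0,0,0,0,30],[-3.7,40.3,0,0,0,0,30]]'
python3 -m inch '[[-3.7,40.3,0,0,0,0,30],[-3.7,40.3,0,0,0,0,30],[0,0,0,0,0,0.142,30],[0,0,0,0,0,0.142,30],[0,0,0,0,0,0.142,30]]'
python3 -m inch '[[0,0,30,0,0,0,30],[0,0,30,0,0,0,30],[0,0,0,0,0,0,30]]'
```

```text
clock: 14.28
eef_pos: [0.5696, -0.1876, 0.1694]
orientation: [[-0.985, -0.17, -0.0], [-0.17, 0.985, 0.0], [0.0, 0.0, -1.0]]
force: [1.1, 0.1, -5.8]
grip_width: 0.0489
gripper_force: 64.1
clock: 14.9
eef_pos: [0.5535, 0.0141, 0.1695]
orientation: [[-0.985, -0.17, -0.0], [-0.17, 0.985, 0.0], [0.0, 0.0, -1.0]]
force: [0.5, -0.4, -5.0]
grip_width: 0.0488
gripper_force: 64.1
clock: 15.52
eef_pos: [0.5374, 0.2157, 0.1695]
orientation: [[-0.985, -0.17, -0.0], [-0.17, 0.985, -0.0], [0.0, -0.0, -1.0]]
force: [0.9, -1.1, -5.4]
grip_width: 0.0491
gripper_force: 64.1
clock: 16.15
eef_pos: [0.5311, 0.2952, 0.1693]
orientation: [[-0.967, 0.256, -0.001], [0.256, 0.967, -0.0], [0.001, -0.001, -1.0]]
force: [-0.5, -0.6, -5.4]
grip_width: 0.049
gripper_force: 64.4
clock: 16.52
eef_pos: [0.5298, 0.2943, 0.1075]
orientation: [[-0.968, 0.252, -0.004], [0.252, 0.968, -0.002], [0.003, -0.003, -1.0]]
force: [0.4, -1.4, -5.2]
grip_width: 0.0488
gripper_force: 64.5
```

Position and angle are as intended; lowering from about 109 to 13 mm.

```bash
python3 -m inch '[[0,0,30,0,0,0,30],[0,0,30,0,0,0,30],[0,0,20,0,0,0,30],[0,0,10,0,0,0,30],[0,0,3,0,0,0,30]]'
python3 -m inch '[[0,0,2,0,0,0,30],[0,0,1,0,0,0,30],[0,0,0,0,0,0,30],[0,0,0,0,0,0,56],[0,0,0,0,0,0,58]]'
python3 -m inch '[[0,0,0,0,0,0,58],[0,0,-8,0,0,0,58],[0,0,-25,0,0,0,58],[0,0,-60,0,0,0,58],[0,0,-60,0,0,0,85]]'
```

```text
clock: 17.15
eef_pos: [0.5319, 0.2954, 0.0169]
orientation: [[-0.968, 0.252, 0.0], [0.252, 0.968, 0.0], [-0.0, 0.0, -1.0]]
force: [-0.9, -0.2, -6.1]
grip_width: 0.0489
gripper_force: 64.5
clock: 17.77
eef_pos: [0.5319, 0.2954, 0.0138]
orientation: [[-0.968, 0.252, 0.001], [0.252, 0.968, 0.001], [-0.001, 0.001, -1.0]]
force: [-1.3, 0.3, 0.8]
grip_width: 0.0584
gripper_force: 0.0
clock: 18.4
eef_pos: [0.5311, 0.295, 0.1686]
orientation: [[-0.968, 0.252, -0.0], [0.252, 0.968, -0.0], [0.0, -0.0, -1.0]]
force: [1.8, -0.4, 0.2]
grip_width: 0.0743
gripper_force: 0.0
```

```bash
python3 -m inch '[[0,0,0,0,0,-0.1275,85],[0,0,0,0,0,-0.1275,85],[-2.25,-41,0,0,0,0,85],[-2.25,-41,0,0,0,0,85],[-2.25,-41,0,0,0,0,85]]'
python3 -m inch '[[-2.25,-41,0,0,0,0,85],[-2.25,-41,0,0,0,0,85],[-2.25,-41,0,0,0,0,85],[-2.25,-41,0,0,0,0,85],[-2.25,-41,0,0,0,0,85]]'
python3 -m inch '[[-2.25,-41,0,0,0,0,85],[-2.25,-41,0,0,0,0,85],[-2.25,-41,0,0,0,0,85],[-2.25,-41,0,0,0,0,85],[0,0,0,0,0,0,85]]'
python3 -m inch '[[0,0,20,0,0,0,85],[0,0,20,0,0,0,85],[0,0,0,0,0,0,85]]'
python3 - <<'E'
from h import *
c=snap('top'); t=cv2.resize(c['color'][130:270,150:300,::-1],None,fx=2.6,fy=2.6)
c=snap('scene'); s=cv2.resize(c['color'][160:300,140:320,::-1],None,fx=2.2,fy=2.6)
cv2.imwrite('pics/p3.png',np.hstack([t,s]))
E
```

```text
clock: 19.02
eef_pos: [0.5383, 0.171, 0.167]
orientation: [[-1.0, -0.001, 0.001], [-0.001, 1.0, 0.0], [-0.001, 0.0, -1.0]]
force: [0.4, -0.7, 0.6]
grip_width: 0.0847
gripper_force: 0.0
clock: 19.65
eef_pos: [0.5496, -0.0342, 0.167]
orientation: [[-1.0, -0.0, 0.001], [-0.0, 1.0, -0.0], [-0.001, -0.0, -1.0]]
force: [-0.1, 1.3, -0.3]
grip_width: 0.0853
gripper_force: 0.0
clock: 20.27
eef_pos: [0.5584, -0.1993, 0.1666]
orientation: [[-1.0, 0.003, 0.0], [0.003, 1.0, -0.0], [-0.0, -0.0, -1.0]]
force: [0.6, -0.2, 0.6]
grip_width: 0.0851
gripper_force: 0.0
clock: 20.65
eef_pos: [0.5578, -0.1959, 0.1256]
orientation: [[-1.0, -0.001, -0.002], [-0.001, 1.0, 0.001], [0.002, 0.001, -1.0]]
force: [-0.4, 0.2, -0.1]
grip_width: 0.0848
gripper_force: 0.0
```

View pics/p3.png

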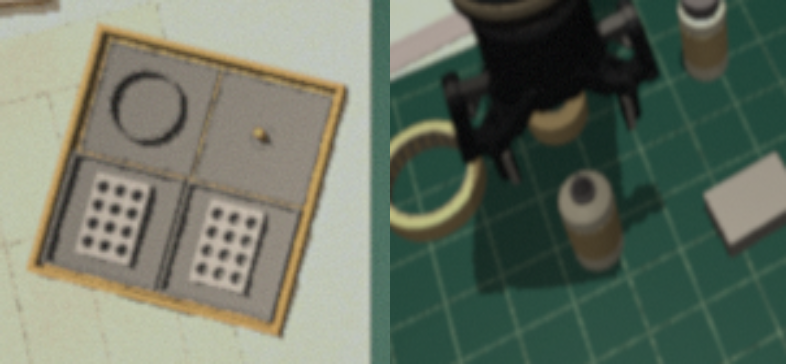

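Both blocks lie flat in their bins, and the gripper is lined up over the glue bottle, its nozzle at about (583,188) in the crop. I descend, grip and lift.

```bash
python3 -m inch '[[0,0,25,0,0,0,85],[0,0,25,0,0,0,85],[0,0,20,0,0,0,85],[0,0,15,0,0,0,85],[0,0,2,0,0,0,85]]'
python3 -m inch '[[0,0,0,0,0,0,60],[0,0,0,0,0,0,50],[0,0,0,0,0,0,45],[0,0,0,0,0,0,38],[0,0,0,0,0,0,38]]'
python3 -m inch '[[0,0,0,0,0,0,38],[0,0,-6,0,0,0,38],[0,0,-25,0,0,0,38],[0,0,-40,0,0,0,38],[0,0,0,0,0,0,38]]'
```

```text
clock: 21.38
eef_pos: [0.5585, -0.1967, 0.0391]
orientation: [[-1.0, -0.0, -0.001], [-0.0, 1.0, 0.0], [0.001, 0.0, -1.0]]
force: [-0.5, -0.5, 0.5]
grip_width: 0.0847
gripper_force: 0.0
clock: 22.0
eef_pos: [0.559, -0.1971, 0.0401]
orientation: [[-1.0, -0.0, 0.001], [-0.0, 1.0, -0.0], [-0.001, -0.0, -1.0]]
force: [-0.8, -0.3, 7.2]
grip_width: 0.0426
gripper_force: 60.0
clock: 22.62
eef_pos: [0.5604, -0.1974, 0.1136]
orientation: [[-1.0, -0.0, 0.005], [-0.0, 1.0, -0.002], [-0.005, -0.002, -1.0]]
force: [-0.1, -0.4, -1.5]
grip_width: 0.0426
gripper_force: 61.0
```

```bash
python3 -m inch '[[0,0,-20,0,0,0,38],[-6.1,38.8,0,0,0,0,38],[-6.1,38.8,0,0,0,0,38],[-6.1,38.8,0,0,0,0,38],[-6.1,38.8,0,0,0,0,38]]'
python3 -m inch '[[-6.1,38.8,0,0,0,0,38],[-6.1,38.8,0,0,0,0,38],[-6.1,38.8,0,0,0,0,38],[-6.1,38.8,0,0,0,0,38],[-6.1,38.8,0,0,0,0,38]]'
python3 -m inch '[[-6.1,38.8,0,0,0,0,38],[-6.1,38.8,0,0,0,0,38],[-6.1,38.8,0,0,0,0,38],[0,0,30,0,0,0,38],[0,0,0,0,0,0,38]]'
python3 - <<'E'
from h import *
c=snap('scene'); cv2.imwrite('pics/p4.png',cv2.resize(c['color'][90:250,370:510,::-1],None,fx=3.5,fy=3.5))
E
```

```text
clock: 23.25
eef_pos: [0.5827, -0.0404, 0.1297]
orientation: [[-1.0, -0.0, -0.001], [-0.0, 1.0, 0.0], [0.001, 0.0, -1.0]]
force: [-0.0, 0.7, -1.2]
grip_width: 0.0424
gripper_force: 61.1
clock: 23.88
eef_pos: [0.6132, 0.1536, 0.1296]
orientation: [[-1.0, -0.0, -0.001], [-0.0, 1.0, -0.0], [0.001, -0.0, -1.0]]
force: [0.2, 0.2, -0.3]
grip_width: 0.0423
gripper_force: 61.1
clock: 24.5
eef_pos: [0.6299, 0.2684, 0.0975]
orientation: [[-1.0, -0.001, -0.005], [-0.001, 1.0, -0.002], [0.005, -0.002, -1.0]]
force: [-0.0, -0.9, -0.6]
grip_width: 0.0427
gripper_force: 61.1
```

View pics/p4.png

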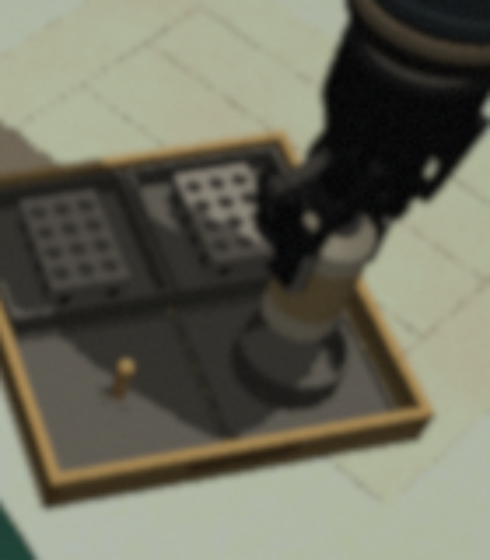

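The bottle hangs above the cup. Its underside centre is at about (298,315) in the crop and the cup rim centre at about (290,343). I compare them by ray.

```bash
python3 - <<'E'
from h import *
s=camera('scene'); st=robot.state(); print(st['eef_pos'])
r=lambda u,v,h:(ray(s,370+u/3.5,90+v/3.5,h)[:2]*1000).round(1)
print('bottle',r(298,312,st['eef_pos'][2]-.040),'cup rim',r(290,345,.035))
# rim by depth
P=pts(s); m=(np.abs(P[...,2]-.034)<.004)&(np.hypot(P[...,0]-.635,P[...,1]-.267)<.045)
W=(P[m][:,:2]*1000).astype(np.float32); print(len(W),cv2.minEnclosingCircle(W))
t=camera('top');P=pts(t)
E
```

```text
[0.63147961 0.26833155 0.10051324]
bottle [631.7 267.2] cup rim [637.3 265.8]
135 ((634.832763671875, 269.47991943359375), 34.39569091796875)
```

```bash
python3 -m inch '[[-3,0,0,0,0,0,38],[0,0,20,0,0,0,38],[0,0,15,0,0,0,38],[0,0,10,0,0,0,38],[0,0,4,0,0,0,38]]'
python3 -m inch '[[0,0,1,0,0,0,38],[0,0,1,0,0,0,38],[0,0,0,0,0,0,38],[0,0,0,0,0,0,38]]'
```

```text
clock: 25.28
eef_pos: [0.6345, 0.2686, 0.0508]
orientation: [[-1.0, -0.0, -0.001], [-0.0, 1.0, -0.0], [0.001, -0.0, -1.0]]
force: [-0.5, 0.4, -0.3]
grip_width: 0.043
gripper_force: 61.1
clock: 25.78
eef_pos: [0.6348, 0.2688, 0.0495]
orientation: [[-1.0, -0.0, 0.0], [-0.0, 1.0, 0.0], [-0.0, 0.0, -1.0]]
force: [0.4, -0.6, -0.3]
grip_width: 0.0424
gripper_force: 61.1
```

```bash
python3 -m inch '[[0,0,0.5,0,0,0,38],[0,0,0,0,0,0,45],[0,0,0,0,0,0,55],[0,0,0,0,0,0,65],[0,0,0,0,0,0,65]]'
python3 -m inch '[[0,0,-10,0,0,0,70],[0,0,-30,0,0,0,70],[0,0,-40,0,0,0,70],[0,0,-50,0,0,0,85],[0,0,0,0,0,0,85]]'
```

```text
clock: 26.4
eef_pos: [0.6347, 0.2688, 0.0488]
orientation: [[-1.0, -0.0, -0.0], [-0.0, 1.0, -0.0], [0.0, -0.0, -1.0]]
force: [0.5, 0.6, -0.2]
grip_width: 0.0651
gripper_force: 0.0
clock: 27.02
eef_pos: [0.6365, 0.2695, 0.184]
orientation: [[-1.0, -0.0, 0.007], [-0.0, 1.0, 0.003], [-0.007, 0.003, -1.0]]
force: [0.2, -0.4, -0.7]
grip_width: 0.0848
gripper_force: 0.0
```

```bash
python3 -m inch '[[17.2,-38.5,0,0,0,0,85],[17.2,-38.5,0,0,0,0,85],[17.2,-38.5,0,0,0,0,85],[17.2,-38.5,0,0,0,0,85],[17.2,-38.5,0,0,0,0,85]]'
python3 -m inch '[[17.2,-38.5,0,0,0,0,85],[17.2,-38.5,0,0,0,0,85],[17.2,-38.5,0,0,0,0,85],[17.2,-38.5,0,0,0,0,85],[17.2,-38.5,0,0,0,0,85]]'
python3 -m inch '[[17.2,-38.5,0,0,0,0,85],[17.2,-38.5,0,0,0,0,85],[0,0,0,0,0,0.157,85],[0,0,0,0,0,0.157,85],[0,0,0,0,0,0.157,85]]'
python3 -m inch '[[0,0,0,0,0,0.157,85],[0,0,0,0,0,0.157,85],[0,0,40,0,0,0,85],[0,0,40,0,0,0,85],[0,0,0,0,0,0,85]]'
python3 - <<'E'
from h import *
c=snap('top'); t=cv2.resize(c['color'][130:270,150:300,::-1],None,fx=2.6,fy=2.6)
c=snap('scene'); s=cv2.resize(c['color'][130:270,120:300,::-1],None,fx=2.2,fy=2.6)
cv2.imwrite('pics/p5.png',np.hstack([t,s]))
E
```

```text
clock: 27.65
eef_pos: [0.5478, 0.0751, 0.1787]
orientation: [[-1.0, -0.0, -0.0], [-0.0, 1.0, -0.0], [0.0, -0.0, -1.0]]
force: [0.1, -0.2, 0.7]
grip_width: 0.0849
gripper_force: 0.0
clock: 28.28
eef_pos: [0.4619, -0.1173, 0.1788]
orientation: [[-1.0, -0.0, 0.0], [-0.0, 1.0, -0.0], [-0.0, -0.0, -1.0]]
force: [0.3, -0.6, 0.3]
grip_width: 0.0851
gripper_force: 0.0
clock: 28.9
eef_pos: [0.4281, -0.1933, 0.1787]
orientation: [[-0.889, 0.459, -0.0], [0.459, 0.889, 0.0], [0.0, -0.0, -1.0]]
force: [-0.3, 0.1, 0.1]
grip_width: 0.0848
gripper_force: 0.0
clock: 29.52
eef_pos: [0.4264, -0.1924, 0.0969]
orientation: [[-0.708, 0.707, -0.004], [0.707, 0.708, 0.002], [0.004, -0.002, -1.0]]
force: [-0.1, -0.1, 1.2]
grip_width: 0.0848
gripper_force: 0.0
```

View pics/p5.png

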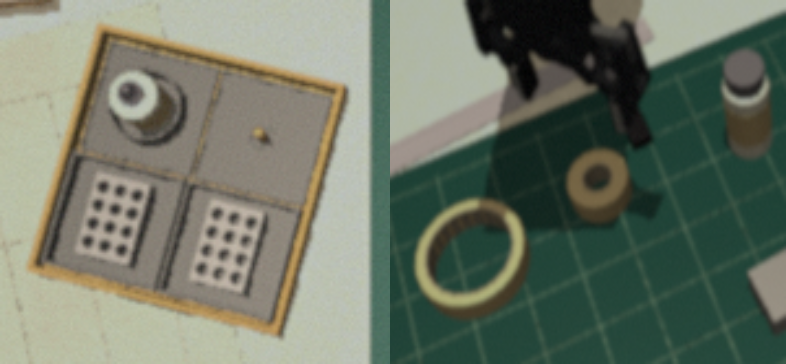

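The glue stands upright in the cup, at about (140,105) in the left crop. The fingers are diagonal above the small tape, about (597,180) in the right crop, clear of the big ring. I descend and grip.

```bash
python3 -m inch '[[0,0,30,0,0,0,85],[0,0,30,0,0,0,85],[0,0,20,0,0,0,85],[0,0,10,0,0,0,85],[0,0,5,0,0,0,85]]'
python3 -m inch '[[0,0,0,0,0,0,70],[0,0,0,0,0,0,60],[0,0,0,0,0,0,50],[0,0,0,0,0,0,50],[0,0,0,0,0,0,50]]'
python3 -m inch '[[0,0,0,0,0,0,50],[0,0,-6,0,0,0,50],[0,0,-30,0,0,0,50],[0,0,-50,0,0,0,50],[0,0,0,0,0,0,50]]'
```

```text
clock: 30.25
eef_pos: [0.4292, -0.1936, 0.0045]
orientation: [[-0.708, 0.707, 0.001], [0.707, 0.708, -0.001], [-0.001, 0.0, -1.0]]
force: [0.6, -0.4, 0.2]
grip_width: 0.085
gripper_force: 0.0
clock: 30.88
eef_pos: [0.4289, -0.1935, 0.0052]
orientation: [[-0.708, 0.707, 0.001], [0.707, 0.708, -0.001], [-0.002, 0.0, -1.0]]
force: [-6.6, 1.6, 22.2]
grip_width: 0.0565
gripper_force: 58.9
clock: 31.5
eef_pos: [0.4305, -0.1942, 0.0934]
orientation: [[-0.708, 0.707, 0.005], [0.707, 0.708, -0.002], [-0.006, 0.002, -1.0]]
force: [1.2, -0.3, -0.7]
grip_width: 0.056
gripper_force: 63.8
```

```bash
python3 -m inch '[[0,0,-35,0,0,0,50],[0,0,-35,0,0,0,50],[12.7,37.9,0,0,0,0,50],[12.7,37.9,0,0,0,0,50],[12.7,37.9,0,0,0,0,50]]'
python3 -m inch '[[12.7,37.9,0,0,0,0,50],[12.7,37.9,0,0,0,0,50],[12.7,37.9,0,0,0,0,50],[12.7,37.9,0,0,0,0,50],[12.7,37.9,0,0,0,0,50]]'
python3 -m inch '[[12.7,37.9,0,0,0,0,50],[12.7,37.9,0,0,0,0,50],[0,0,40,0,0,0,50],[0,0,40,0,0,0,50],[0,0,0,0,0,0,50]]'
python3 - <<'E'
from h import *
print(robot.state()['eef_pos'])
c=snap('scene'); cv2.imwrite('pics/p6.png',cv2.resize(c['color'][100:240,340:480,::-1],None,fx=4,fy=4))
E
```

```text
clock: 32.12
eef_pos: [0.482, -0.0847, 0.1595]
orientation: [[-0.707, 0.707, -0.0], [0.707, 0.707, 0.0], [0.0, -0.0, -1.0]]
force: [0.2, 0.1, -0.5]
grip_width: 0.0564
gripper_force: 64.0
clock: 32.75
eef_pos: [0.571, 0.0943, 0.1593]
orientation: [[-0.708, 0.707, -0.001], [0.707, 0.708, -0.0], [0.0, -0.001, -1.0]]
force: [-0.2, -0.6, 0.2]
grip_width: 0.056
gripper_force: 64.0
clock: 33.38
eef_pos: [0.604, 0.1641, 0.0768]
orientation: [[-0.708, 0.707, -0.006], [0.707, 0.708, -0.002], [0.003, -0.005, -1.0]]
force: [-0.4, -0.1, -0.1]
grip_width: 0.0563
gripper_force: 64.0
[0.60403741 0.16408718 0.07679339]
```

View pics/p6.png

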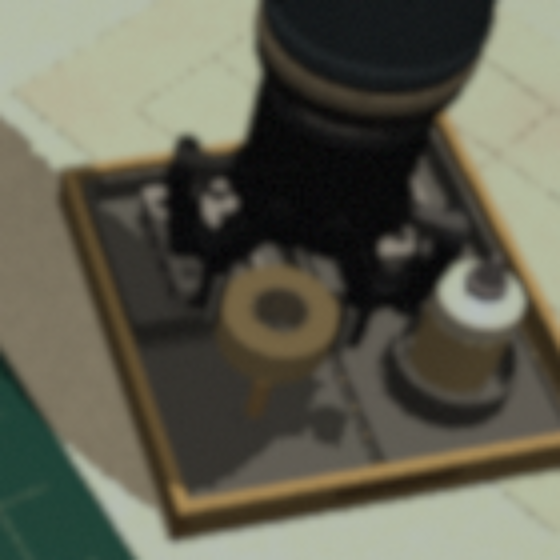

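The tape is held flat near the spindle, with its hole's top centre at about (282,308) in the crop. I check that point by ray against the spindle as seen by the same camera.

```bash
python3 - <<'E'
from h import *
s=camera('scene'); e=robot.state(); print(e['eef_pos'],e['orientation'][:,2])
P=pts(s); z=P[...,2]; u0,v0=410,182
w=np.zeros(z.shape,bool); w[160:205,390:430]=1
m=w&(np.abs(z-(e['eef_pos'][2]+.019))<.006)&(s['color'][...,0].astype(int)-s['color'][...,2]>25); print(m.sum(),np.median(z[m]))
h=np.median(z[m])
print('hole',ray(s,340+282/4,100+308/4,h)*1000)
W=(P[m][:,:2]*1000).astype(np.float32); print(cv2.minEnclosingCircle(W), cv2.fitEllipse(cv2.convexHull(W)))
E
```

```text
[0.60655417 0.16462131 0.08074907] [ 1.68421173e-04  5.91297393e-05 -9.99999984e-01]
454 0.09741777287196068
hole [606.84967338 164.92695712  97.41777287]
((606.7591552734375, 165.58279418945312), 29.79033851623535) ((606.1990356445312, 165.30178833007812), (56.94718551635742, 59.15243911743164), 44.83849334716797)
```

```bash
python3 -m inch '[[-3.2,1,0,0,0,0,50],[0,0,20,0,0,0,50],[0,0,15,0,0,0,50],[0,0,0,0,0,0,50]]'
python3 -m inch '[[0,0,10,0,0,0,50],[0,0,10,0,0,0,50],[0,0,6,0,0,0,50],[0,0,3,0,0,0,50],[0,0,1.5,0,0,0,50]]'
python3 -m inch '[[0,0,0,0,0,0,50],[0,0,0,0,0,0,50]]'
```

```text
clock: 33.98
eef_pos: [0.6089, 0.1629, 0.0443]
orientation: [[-0.707, 0.707, -0.001], [0.707, 0.707, -0.0], [0.001, -0.001, -1.0]]
force: [-0.1, 0.7, -0.0]
grip_width: 0.0563
gripper_force: 64.0
clock: 34.6
eef_pos: [0.6093, 0.1631, 0.0143]
orientation: [[-0.708, 0.707, -0.0], [0.707, 0.708, 0.0], [0.0, -0.0, -1.0]]
force: [-6.3, -1.7, 14.2]
grip_width: 0.0568
gripper_force: 65.5
clock: 34.85
eef_pos: [0.6095, 0.1632, 0.0145]
orientation: [[-0.708, 0.707, 0.0], [0.707, 0.708, 0.0], [-0.0, 0.0, -1.0]]
force: [0.1, 0.2, -0.7]
grip_width: 0.0561
gripper_force: 64.1
```

```bash
python3 -m inch '[[0,0,0,0,0,0,60],[0,0,0,0,0,0,66],[0,0,0,0,0,0,68],[0,0,-6,0,0,0,68],[0,0,-20,0,0,0,68]]'
python3 -m inch '[[0,0,-40,0,0,0,68],[0,0,-50,0,0,0,68],[0,0,-40,0,0,0,68],[10,-40,0,0,0,0,80],[10,-40,0,0,0,0,80]]'
python3 -m inch '[[10,-40,0,0,0,0,80],[10,-40,0,0,0,0,80],[10,-40,0,0,0,0,80],[10,-40,0,0,0,0,80],[0,0,0,0,0,0,80]]'
python3 - <<'E'
from h import *
c=snap('top'); t=cv2.resize(c['color'][130:270,150:300,::-1],None,fx=2.6,fy=2.6)
s=cv2.resize(snap('scene')['color'][110:250,330:510,::-1],None,fx=2.2,fy=2.6)
cv2.imwrite('pics/p7.png',np.hstack([t,s]))
P=pts(c); z=P[...,2]
m=(np.hypot(P[...,0]-.608,P[...,1]-.164)<.026)&(z>.015); print('tape top z',np.percentile(z[m],[5,25,50,75,95]).round(4))
E
```

```text
clock: 35.48
eef_pos: [0.6087, 0.1629, 0.0401]
orientation: [[-0.708, 0.707, -0.002], [0.707, 0.708, -0.0], [0.001, -0.001, -1.0]]
force: [0.7, -0.6, -0.3]
grip_width: 0.0679
gripper_force: 0.0
clock: 36.1
eef_pos: [0.5382, 0.1203, 0.1711]
orientation: [[-0.708, 0.706, 0.001], [0.706, 0.708, 0.0], [-0.001, 0.001, -1.0]]
force: [-0.0, 0.3, 0.4]
grip_width: 0.0799
gripper_force: 0.0
clock: 36.72
eef_pos: [0.3956, 0.0348, 0.171]
orientation: [[-0.707, 0.708, 0.001], [0.708, 0.707, -0.0], [-0.001, 0.0, -1.0]]
force: [1.1, 0.0, 0.0]
grip_width: 0.0799
gripper_force: 0.0
tape top z [0.0265 0.0311 0.0333 0.0353 0.0382]
```

View pics/p7.png

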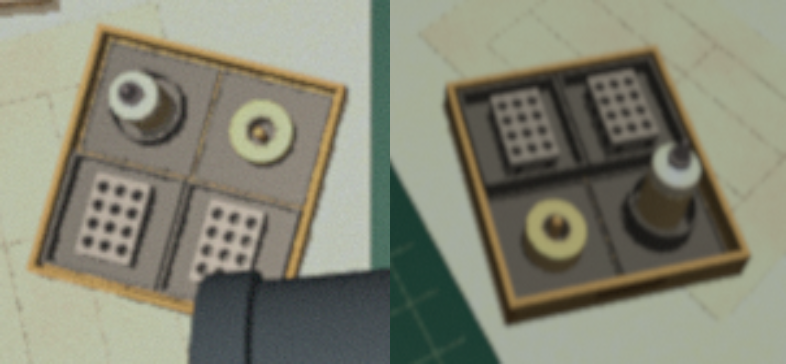

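The caddy holds a drilled block flat in each bin and the glue upright in the cup. The tape is flat over the spindle: its top reads 33 mm, matching the 9 mm base plus the 24 mm roll. Nothing is touching, so I hand in.

```bash
python3 -c "
from workcell import robot; print(robot.hand_in())"
```

```text
the job is handed in; nothing more can be done
None
```

The caddy is stocked and handed in at about 37 s: a drilled block flat in each bin, the glue bottle upright in the cup and the tape flat over the spindle, with the solid block and ink bottle never touched.

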